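Load the sample-pot feeder and present the first pot to the reader

TASK

Get the pot feeder ready for a run: draw its shuttle fully back so that the pocket is under the tube, and take the loose cap off the tube and stand it on the bench. Then load every sample pot standing on the bench into the tube from the top, upright, one on another, and put the cap back squarely on the tube. Only then push the shuttle fully forward so that it carries the lowest pot to the reader, leaving all the other pots in the tube and the rack, the bottle and the pen on the bench where they are.

Things in the scene. Friction and masses are not known exactly. Their poses are not given: they have to be found in the camera images.
- feeder: Fixed pot feeder: base plate 305 x 84 mm, top 8 mm above the bench; a clear upright tube; under it a sliding shuttle in a low grey channel; a white reader block 55 mm high at 100 to 155 mm along x. Origin: on the bench top, under the tube's axis. x points along the shuttle's way, from handle to reader block; z up. The tube, with the pocket below, holds five pots clear of the cap.
- tube_mouth (a point): Centre of the tube's upper rim, 184 mm above the bench. The tube is 36 mm inside, 42 mm outside; its top 12 mm flare out as a funnel to 45 mm inside, 51 mm outside at the rim. Its lower end is 40.5 mm above the bench, over the shuttle. Same axes as the feeder.
- shuttle (a joint): Slide of the shuttle, in m: 0 = fully back, its pocket (38 mm square, open above and below, 27 mm deep) straight under the tube; 0.055 = fully forward (feeder's +x), pocket in front of the reader block, solid part under the tube. Stops at both ends; friction about 1.5 N, stays where left. Starts partly forward.
- shuttle_handle (a point): Middle of the shuttle's upright steel handle plate: 12 mm thick along the feeder's x, 40 mm wide along its y; this point is 66 mm above the bench, 16 mm below its top edge; the shuttle's top is 36 mm above the bench. 173 mm behind the tube's axis when fully back; moves with the shuttle. Same axes as the feeder.
- read_spot (a point): Point on the feeder's floor (8 mm above the bench) 55 mm in front of the tube's axis: where the middle of the pocket, and the pot in it, come to stand when the shuttle is fully forward.
- cap_knob (a point): Centre of the loose grey cap's round knob, 18 mm across, 24 mm high. Below the knob a flange 60 mm across, 5 mm thick; below that a tapered plug 12 mm high, 40 narrowing to 28 mm across. Cap 41 mm high, 60 g; this point is 29 mm above its underside, 12 mm above the flange. Seated, the flange rests on the rim, this point 17 mm above it. z: cap's axis, up. Starts on the tube.
- reagent_bottle_mid (a point): Middle of the reagent bottle, 60 mm across, about 130 mm high, standing on the bench: leave alone.
- tube_rack: Green microtube rack, 78 (x) x 166 (y) mm, 58 mm high, origin under its centre: leave alone.
- marker: Marker pen, 140 mm long along its x, 13 mm thick, lying on the bench, origin under its middle: leave alone.
- pot0_center (a point): Centre of a white plastic sample pot with a ribbed screw lid: upright cylinder 32 mm across, 30 mm high, lower edge chamfered 2.5 mm, about 40 g; this point is 15 mm above its underside; z is its axis, lid up. Stands on the bench at the start; None if absent from this run. All pots are alike.
- pot1_center (a point): Centre of a white plastic sample pot with a ribbed screw lid: upright cylinder 32 mm across, 30 mm high, lower edge chamfered 2.5 mm, about 40 g; this point is 15 mm above its underside; z is its axis, lid up. Stands on the bench at the start; None if absent from this run. All pots are alike.
- pot2_center (a point): Centre of a white plastic sample pot with a ribbed screw lid: upright cylinder 32 mm across, 30 mm high, lower edge chamfered 2.5 mm, about 40 g; this point is 15 mm above its underside; z is its axis, lid up. Stands on the bench at the start; None if absent from this run. All pots are alike.
- pot3_center (a point): Centre of a white plastic sample pot with a ribbed screw lid: upright cylinder 32 mm across, 30 mm high, lower edge chamfered 2.5 mm, about 40 g; this point is 15 mm above its underside; z is its axis, lid up. Stands on the bench at the start; None if absent from this run. All pots are alike.
- pot4_center (a point): Centre of a white plastic sample pot with a ribbed screw lid: upright cylinder 32 mm across, 30 mm high, lower edge chamfered 2.5 mm, about 40 g; this point is 15 mm above its underside; z is its axis, lid up. Stands on the bench at the start; None if absent from this run. All pots are alike.
Mind the look-alikes: they are no part of the job. What is shaped like the part that bears pot0_center but green or purple is not meant.

How it is judged:
By the outcome, as a careful person would: the job done as asked, in the order asked, and still so for the second after the job is handed in, with the robot touching nothing.
Of pot0, pot1, pot2, pot3, pot4 only 3 to 5 are there at a start; the rules pass over those that are not, and their reading is None.
At some moment in a run one of pot0, pot1, pot2, pot3, pot4 may be knocked a few centimetres aside while the robot is not near it.
It also fails if it takes over 210 s, if anything falls off the work surface, if the arm or the gripper's body presses on something with over 40 N, if the wrist force passes 120 N, or if a joint passes its speed limit or range.

ROBOT

A 7-joint arm with a two-finger parallel gripper is mounted at the origin on the work surface. World frame = base frame: x ahead of the robot, y to its left, z up, the work surface at z = 0. Lengths are in m, angles in rad, forces in N, time in s.
With the tool pointing down it reaches from about 0.425 to 0.875 m from the base axis. Payload 4.7 kg.
Tool frame: the origin (TCP) lies between the finger pads; the fingertips stand 8 mm ahead of it and the grasp point (between the pads) lies 11 mm behind it; x points along the fingers, y is the direction in which the jaws open and shut, and the axes are right-handed (so a half turn about x gives the same grasp; the last joint's range is limited). The gripper opens to 85 mm and grips with 20 to 120 N. Pads are 22 mm wide; open, the fingers measure 114 mm over their backs; the gripper's body (76 mm by 85 mm) begins 54 mm behind the grasp point. The pads swing forward as they close: fully open they stand 13 mm farther back than shut.
Start: joints at [-1.193, 0.321, -0.07, 1.45, 0.023, 1.371, -0.057], TCP at [0.231, 0.607, 0.239] pointing down, gripper open.
Joint ranges: [-2.86, 2.86], [-0.3, 2.09], [-1.38, 1.24], [0.06, 2.45], [-1.56, 4.7], [0.09, 2.05], [-2.69, 2.69]. Speed limits (rad/s): [2.57, 2.57, 3.14, 3.14, 3.14, 3.14, 3.14].

INTERFACE

Orientations are given as a 3x3 rotation matrix whose columns are the frame's x, y, z axes.
In Python, from workcell import robot, eoat, solve_ik, telemetry, optics, workorder gives the robot as it stands. Calls block until the motion is done:
- robot.move_pose(position, orientation): joint-space move of the TCP to a pose.
- robot.move_straight(position, ori=None, max_speed=0.15): straight line of the TCP; ori=None keeps the orientation; max_speed is the mean speed in m/s.
- robot.movej(angles): joint-space move.
- eoat.command_gripper(opening, grasp_force=None): finger opening in m; grasp_force is the grip in N (None keeps the last); returns when the fingers have stopped.
- robot.hold(seconds).
- solve_ik(position, orientation): joint angles nearest the present ones, or None.
- telemetry.sense(): the state.
- optics.grab_frame(name): name is "side" or "top"; returns a dict with "img" (480x640x3 uint8, blue, green, red), "camera_matrix" (3x3 intrinsics, pixels), "rvec" (rotation vector, rad) and "tvec" (3), from world to camera coordinates, as OpenCV has them. Camera axes: x right, y down, z forward; pixel columns grow to the right and rows downward; lengths in m; the calibration is good to about 2 mm. A picture is of the moment at which its call begins. There is no depth.
A pose or a line that the arm cannot do raises robot.IKError and nothing moves.
- workorder.sign_off(): hands the job in, once; it reports no verdict.
The state is a dict: "clock": time; "qpos": joint angles; "joint_velocities": joint speeds; "tau": joint torques, N m; "tool_pos": TCP position; "tool_rot": TCP orientation; "contact_force": force on the tool from outside, world axes, zero at the start; "wrist_torque": the same for the moment, N m; "width": finger opening in m.
Only numpy, scipy, OpenCV 4.12 (cv2) and the standard library are available. Lean on these libraries where they do the work, as an engineer would, in place of code of your own. Each camera call takes 0.05 s, during which the arm holds its last target. There are 200 camera calls.

## Working session

There is one attempt and no reset: what is moved stays moved. The work goes in short steps, each a Python script; the robot and the scene stay as the last script left them, time stands still between calls to the robot, and variables do not carry over. Pictures are saved under pics/ and viewed, about 12 in all and at most 16, crops included, and the job is handed in when it is done.

```bash
ls; mkdir -p pics; python3 - <<'E'
from workcell import optics,telemetry
import cv2,numpy as np
for n in("top","side"):
    f=optics.grab_frame(n);cv2.imwrite(f"pics/{n}0.png",f["img"])
    R=cv2.Rodrigues(np.array(f["rvec"]))[0];print(n,np.array(f["camera_matrix"]).tolist(),(-R.T@np.array(f["tvec"]).ravel()).round(3),R.round(2).tolist())
s=telemetry.sense();print(s["clock"],s["tool_pos"],np.round(s["tool_rot"],2).tolist(),s["width"])
E
```

```text
pics
top [[478.4465773438789, 0.0, 321.6771983093641], [0.0, 478.4465773438789, 248.34175905854602], [0.0, 0.0, 1.0]] [0.266 0.034 1.478] [[0.08, -1.0, 0.01], [-0.97, -0.08, -0.23], [0.23, 0.01, -0.97]]
side [[602.9764851508365, 0.0, 323.5659989057779], [0.0, 602.9764851508365, 228.8756167000245], [0.0, 0.0, 1.0]] [-0.083 -0.909  1.188] [[0.83, -0.56, 0.0], [-0.38, -0.56, -0.73], [0.41, 0.61, -0.68]]
0.1 [0.23115476 0.6070024  0.23832642] [[-0.0, 0.36, 0.93], [-0.0, 0.93, -0.36], [-1.0, -0.0, 0.0]] 0.0853944123870945
```

View pics/top0.png

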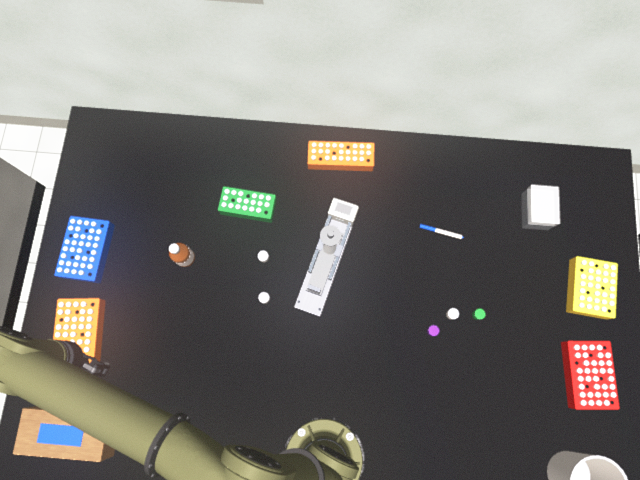

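View pics/side0.png

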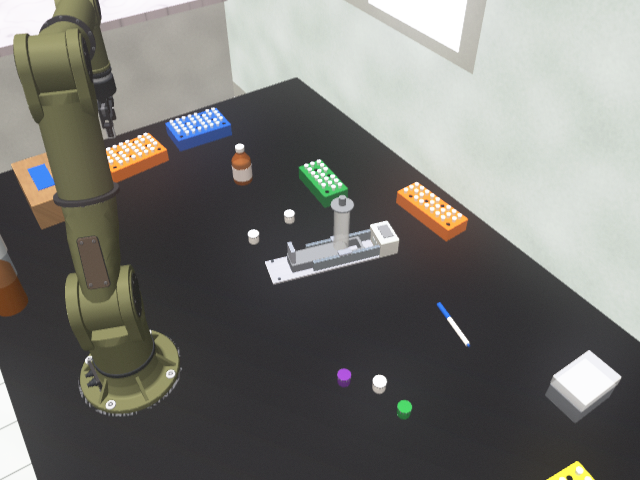

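```bash
cat > h.py <<'E'
import cv2,numpy as np
from workcell import robot,eoat,solve_ik,telemetry,optics,workorder
class Cam:
    def __init__(s,n):
        f=optics.grab_frame(n);s.img=f["img"];s.K=np.array(f["camera_matrix"]);s.rv=np.array(f["rvec"],float).reshape(3,1);s.tv=np.array(f["tvec"],float).reshape(3,1)
        s.R=cv2.Rodrigues(s.rv)[0];s.P=s.K@np.hstack([s.R,s.tv]);s.c=(-s.R.T@s.tv).ravel()
    def ray(s,uv,z):
        d=s.R.T@np.linalg.inv(s.K)@np.array([uv[0],uv[1],1.]);return s.c+d*(z-s.c[2])/d[2]
    def px(s,p): return cv2.projectPoints(np.array(p,float).reshape(-1,3),s.rv,s.tv,s.K,None)[0].reshape(-1,2)
def tri(a,ua,b,ub):
    X=cv2.triangulatePoints(a.P,b.P,np.array(ua,float).reshape(2,1),np.array(ub,float).reshape(2,1)).ravel();return X[:3]/X[3]
def blobs(c,lo,hi,amin=30,amax=400):
    """centroids of HSV mask blobs"""
    m=cv2.inRange(cv2.cvtColor(c.img,cv2.COLOR_BGR2HSV),lo,hi)
    n,_,st,ce=cv2.connectedComponentsWithStats(m)
    return [(ce[i],st[i]) for i in range(1,n) if amin<=st[i,4]<=amax]
def crop(c,x,y,w,h,k): return cv2.resize(c.img[y:y+h,x:x+w],None,fx=k,fy=k,interpolation=cv2.INTER_CUBIC)
def pots():
    """white compact blobs with dark surround in top view -> lid-top plane z=.03; side centroid -> z~.018"""
    t,s=Cam("top"),Cam("side");out=[]
    for c,z,n in((t,.029,"top"),(s,.02,"side")):
        for ce,st in blobs(c,(0,0,110),(180,70,255),50,260):
            if max(st[2:4])<22 and .6<st[2]/st[3]<1.6: out.append((n,ce.round(1),st[2:].tolist(),c.ray(ce,z)[:2].round(4)))
    return out
E
python3 - <<'E'
from h import *
t,s=Cam("top"),Cam("side")
a=crop(t,285,190,90,135,4.4);b=crop(s,255,185,155,105,2.7)
H=594;im=np.zeros((H,396+404,3),np.uint8);im[:594,:396]=a[:594,:396];b=b[:,:404];im[:b.shape[0],396:396+b.shape[1]]=b
c=crop(s,225,200,80,60,5);im[290:590,396:796]=c[:300,:400]
cv2.imwrite("pics/feed.png",im)
for o in pots(): print(*o)
E
```

```text
top [173.4 248.1] [12, 11, 102] [0.5752 0.5143]
top [187.4 259.1] [18, 19, 112] [0.5442 0.4659]
top [262.6 255.6] [12, 12, 116] [0.5747 0.2354]
top [263.5 297.3] [12, 13, 117] [0.4457 0.2184]
top [452.5 313.4] [14, 13, 130] [ 0.4445 -0.3555]
top [ 19.1 348.5] [11, 10, 51] [0.2349 0.9211]
top [ 57.3 366.8] [20, 15, 54] [0.1923 0.7979]
top [ 89.2 367.5] [13, 10, 70] [0.198  0.7046]
top [292.4 442.5] [14, 18, 106] [0.0414 0.091 ]
top [251.6 472.8] [14, 13, 66] [-0.0469  0.1973]
side [75.2 56.9] [11, 12, 55] [0.3623 1.5596]
side [216.4 113.2] [12, 14, 53] [0.6502 0.8525]
side [199.9 120. ] [13, 17, 62] [0.5813 0.8443]
side [207.  119.6] [12, 13, 52] [0.6034 0.833 ]
side [181.9 125.7] [14, 17, 71] [0.5132 0.8461]
side [149.6 138.2] [14, 13, 54] [0.3905 0.8362]
side [132.9 147.3] [17, 16, 75] [0.3238 0.8169]
side [140.5 146.1] [14, 13, 56] [0.3475 0.8094]
side [239.2 147.6] [10, 10, 82] [0.6168 0.6185]
side [113.8 154.9] [17, 17, 72] [0.2561 0.8102]
side [242.1 174.1] [20, 18, 235] [0.5561 0.4858]
side [335.9 180.7] [12, 13, 65] [0.783  0.2941]
side [288.9 215.9] [11, 15, 143] [0.5744 0.2345]
side [253.  236.1] [12, 16, 153] [0.4456 0.2177]
side [170.1 373.6] [11, 10, 85] [ 0.0692 -0.0736]
side [378.8 383.5] [15, 20, 239] [ 0.4449 -0.3573]
side [110.3 404.5] [12, 11, 97] [-0.0699 -0.0742]
```

View pics/feed.png

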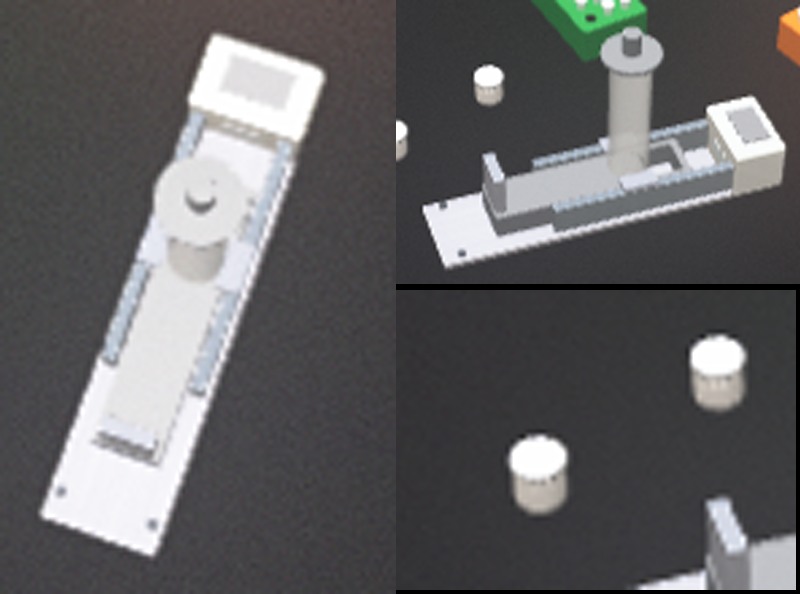

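```bash
python3 - <<'E'
from h import *
t,s=Cam("top"),Cam("side")
T=lambda x,y:(285+(x+.5)/4.4-.5,190+(y+.5)/4.4-.5)
S=lambda x,y:(255+(x-396+.5)/2.7-.5,185+(y+.5)/2.7-.5)
pt=[t.ray(T(*p),.008) for p in((40,516),(156,555))]
ps=[s.ray(S(*p),.008) for p in((423,207),(447,267))]
rt=[t.ray(T(*p),.055) for p in((213,33),(325,70),(300,145),(190,103))]
rs=[s.ray(S(*p),.055) for p in((707,106),(754,97),(784,150),(735,165))]
for n,x in zip(("plate t","plate s","reader t","reader s"),(pt,ps,rt,rs)): print(n,np.round(np.array(x)[:,:2],4).tolist())
e=(np.array(pt)+np.array(ps)[:]).mean(0)/2
# refine: yaw between plate-end mid and reader centre
em=(np.mean(pt,0)+np.mean(ps,0))/2; rm_t=np.mean(rt,0);rm_s=np.mean(rs,0)
for r in(rm_t,rm_s,(rm_t+rm_s)/2):
    d=(r-em)[:2];print("yaw",np.degrees(np.arctan2(d[1],d[0])),"len",np.linalg.norm(d),"(expect 277.5)")
d/=np.linalg.norm(d);print("origin from plate/reader",em[:2]+d*.150,((rm_t+rm_s)/2)[:2]-d*.1275)
print("knob top tri",tri(t,T(199,186),s,S(632,33)))
print("flange tri",tri(t,T(200,199),s,S(632,53)))
print("knob top t,s at z.213",t.ray(T(199,186),.213),s.ray(S(632,33),.213))
print("flange top .189",t.ray(T(200,199),.189),s.ray(S(632,53),.189))
print("handle top",t.ray(T(131,432),.082),s.ray(S(495,158),.082))
E
```

```text
plate t [[0.4267, 0.1255], [0.4064, 0.0427]]
plate s [[0.4286, 0.1244], [0.4074, 0.0411]]
reader t [[0.7745, 0.0326], [0.7535, -0.0489], [0.6966, -0.0349], [0.721, 0.0448]]
reader s [[0.7245, 0.0457], [0.7735, 0.0296], [0.7489, -0.0496], [0.6947, -0.0392]]
yaw -14.91774559288096 len 0.3302692240702978 (expect 277.5)
yaw -15.253551140722898 len 0.32978127068122276 (expect 277.5)
yaw -15.085524241507356 len 0.3300238303194806 (expect 277.5)
origin from plate/reader [0.56208557 0.04436769] [0.61279935 0.03069781]
knob top tri [0.61681925 0.0339712  0.21115715]
flange tri [0.61563835 0.03229093 0.18808794]
knob top t,s at z.213 [0.61690354 0.03372039 0.213     ] [0.61508177 0.03225608 0.213     ]
flange top .189 [0.61510159 0.03241445 0.189     ] [0.61520223 0.03139777 0.189     ]
handle top [0.47944149 0.06568176 0.082     ] [0.48796289 0.07806854 0.082     ]
```

Candidates: white pots at top px (263,256), (264,297), (453,313); green (480,314) and purple (434,330) are decoys, and the bottle cap (178,248) and rack tubes are not pots. The crop confirms two white pots; both views agree to 2 mm on all three. Next is the shuttle.

```bash
cat >> h.py <<'E'
O=np.array([.6145,.0318]);YAW=np.radians(-15.1);FX=np.array([np.cos(YAW),np.sin(YAW)])
def rot(th): c,s=np.cos(th),np.sin(th);return np.array([[0,c,s],[0,s,-c],[-1,0,0]],float)
def best(p,ths):
    q=np.array(telemetry.sense()["qpos"]);c=[(np.abs(np.array(j)-q).max(),th) for th in ths if (j:=solve_ik(p,rot(th))) is not None]
    return min(c)[1]
def S(): s=telemetry.sense();return "t%.1f pos %s F %s w %.4f"%(s["clock"],np.round(s["tool_pos"],4),np.round(s["contact_force"],1),s["width"])
def f3(s,z): p=O+FX*s;return [p[0],p[1],z]
E
python3 - <<'E'
from h import *
p=f3(-.137,.055);th=best(f3(-.155,.055),[YAW,YAW+np.pi,YAW-np.pi])
eoat.command_gripper(.06,30)
robot.move_pose(f3(-.137,.2),rot(th));print(S(),th)
robot.move_straight(p,max_speed=.12);print(S())
eoat.command_gripper(0,30);print(S())
robot.move_straight(f3(-.165,.055),max_speed=.04);print(S())
for d in(-.169,-.171,-.173,-.175,-.177):
    robot.move_straight(f3(d,.055),max_speed=.03);print(S())
    if np.dot(telemetry.sense()["contact_force"][:2],FX)>10: break
for o in pots(): print(*o)
t,s=Cam("top"),Cam("side");cv2.imwrite("pics/t1.png",t.img);cv2.imwrite("pics/s1.png",s.img)
E
```

```text
t2.9 pos [0.4823 0.069  0.2   ] F [ 0.3 -0.3 -0.1] w 0.0601 -0.26354471705114374
t4.3 pos [0.4829 0.0676 0.0557] F [0.2 0.5 0.3] w 0.0600
t4.8 pos [0.4822 0.0676 0.0553] F [-1.1  0.3  2.4] w 0.0116
t5.6 pos [0.4547 0.075  0.0552] F [-2.7 -0.6  6.9] w 0.0115
t5.9 pos [0.4511 0.076  0.0553] F [-0.3 -1.4  6.6] w 0.0116
t6.2 pos [0.4493 0.0765 0.0552] F [ 0.2 -0.3  6.3] w 0.0115
t6.4 pos [0.4476 0.0769 0.0552] F [ 1.7 -1.3  5.9] w 0.0118
t6.7 pos [0.4477 0.0769 0.0553] F [ 8.8 -1.9 -1.9] w 0.0112
t6.9 pos [0.4477 0.0769 0.0554] F [15.  -3.2 -7.5] w 0.0117
top [173.4 248.1] [12, 11, 101] [0.5753 0.5143]
top [187.4 259.1] [18, 20, 111] [0.5441 0.4659]
top [262.6 255.5] [12, 12, 117] [0.5748 0.2356]
top [263.6 297.2] [12, 13, 117] [0.446  0.2183]
top [452.5 313.4] [14, 12, 129] [ 0.4444 -0.3555]
side [109.  133.6] [19, 12, 137] [0.2855 0.9395]
side [132.9 147.3] [17, 16, 72] [0.3239 0.8169]
side [140.6 146.1] [14, 13, 55] [0.3476 0.8092]
side [113.8 154.9] [17, 17, 69] [0.2561 0.8105]
side [242.1 174.2] [20, 18, 231] [0.5558 0.4854]
side [335.9 180.7] [12, 13, 65] [0.783  0.2941]
side [252.8 235.3] [14, 16, 125] [0.4466 0.2211]
side [170.2 373.5] [11, 10, 86] [ 0.0694 -0.0734]
side [378.8 383.5] [15, 20, 236] [ 0.4448 -0.3574]
side [110.2 404.4] [12, 11, 95] [-0.0698 -0.0737]
```

```bash
python3 - <<'E'
from h import *
eoat.command_gripper(.06);print(S())
p=telemetry.sense()["tool_pos"];robot.move_straight([p[0],p[1],.32],max_speed=.2)
th=best(f3(0,.21),[YAW,YAW+np.pi/2,YAW-np.pi/2])
robot.move_pose(f3(0,.32),rot(th));print(S(),th)
robot.move_straight(f3(0,.202),max_speed=.12);print(S())
eoat.command_gripper(0,40);print(S())
robot.move_straight(f3(0,.30),max_speed=.08);print(S())
t,s=Cam("top"),Cam("side");im=np.hstack([cv2.resize(t.img,(400,300)),cv2.resize(s.img,(400,300))])
im=np.vstack([im,np.hstack([crop(t,270,160,120,90,10/3),crop(s,280,120,120,90,10/3)])])
cv2.imwrite("pics/cap.png",im)
E
```

```text
t7.6 pos [0.4432 0.078  0.0549] F [-0.1 -0.4  0. ] w 0.0596
t9.8 pos [0.6136 0.0321 0.3191] F [ 0.1 -0.3 -0.7] w 0.0600 -0.26354471705114374
t11.0 pos [0.6151 0.0318 0.203 ] F [ 0.1 -0.  -0. ] w 0.0601
t11.4 pos [0.6148 0.0318 0.2025] F [-1.3 -0.5  3.6] w 0.0163
t12.8 pos [0.6142 0.0318 0.2993] F [ 0.1  0.6 -0.7] w 0.0164
```

View pics/cap.png

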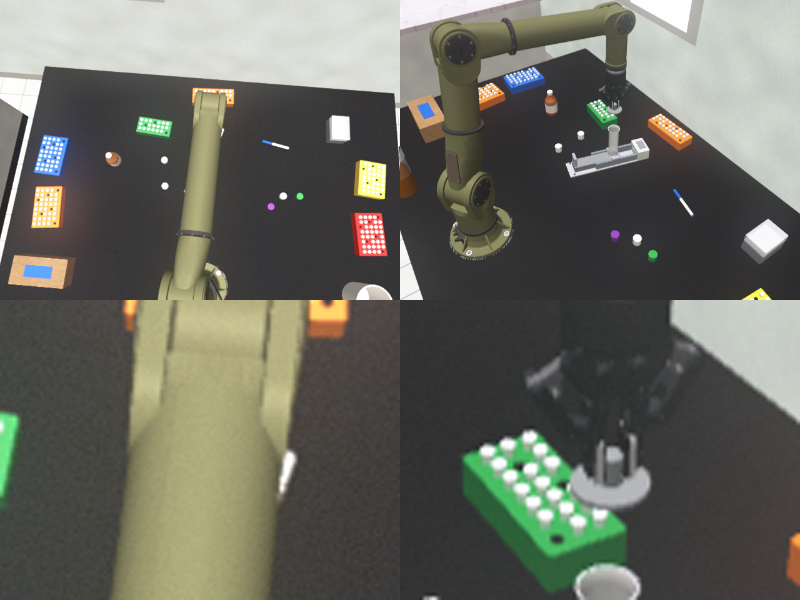

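The cap is in the grip, and no further white pots show in the areas that were hidden earlier. I'll stand the cap on the free bench at about (0.56,-0.15).

```bash
python3 - <<'E'
from h import *
c=[.56,-.15]
th=best(c+[.05],[YAW,YAW+.5,YAW-.5,YAW-.25,YAW+.25])
robot.move_pose(c+[.30],rot(th));print(S(),th)
robot.move_straight(c+[.045],max_speed=.12);f0=telemetry.sense()["contact_force"][2]
for z in(.036,.034,.032,.031,.030,.029,.028):
    robot.move_straight(c+[z],max_speed=.03);f=telemetry.sense()["contact_force"][2];print(S())
    if f-f0>2: break
eoat.command_gripper(.05);print(S())
robot.move_straight(c+[.25],max_speed=.2)
robot.move_pose([.5,.05,.35],rot(th))
for o in pots():
    if .4<o[3][0]<.7 and -.45<o[3][1]<.4: print(*o)
t,s=Cam("top"),Cam("side")
cv2.imwrite("pics/capd.png",np.hstack([crop(t,350,200,100,100,4),crop(s,310,250,100,100,4)]))
E
```

```text
t13.7 pos [ 0.5603 -0.1492  0.3   ] F [ 0.4  0.5 -0.6] w 0.0161 -0.7635447170511438
t16.4 pos [ 0.5598 -0.15    0.0357] F [ 0.1 -0.7 -0.7] w 0.0163
t16.7 pos [ 0.5599 -0.15    0.0339] F [ 0.9 -0.2  0.1] w 0.0164
t16.9 pos [ 0.5599 -0.15    0.0319] F [ 0.3 -0.3 -1.3] w 0.0169
t17.2 pos [ 0.56   -0.15    0.0309] F [ 1.   0.8 -0.5] w 0.0163
t17.4 pos [ 0.5602 -0.1501  0.0305] F [-1.2  1.3  4.1] w 0.0163
t17.8 pos [ 0.5599 -0.15    0.0298] F [ 0.4 -0.4 -0.5] w 0.0499
top [262.7 255.6] [12, 12, 117] [0.5746 0.2353]
top [263.5 297.3] [12, 13, 116] [0.4458 0.2184]
top [452.5 313.4] [14, 13, 130] [ 0.4445 -0.3555]
side [288.8 215.9] [11, 15, 139] [0.574  0.2345]
side [253.1 236.1] [12, 16, 150] [0.4458 0.2175]
side [378.8 383.5] [15, 20, 236] [ 0.4448 -0.3574]
```

View pics/capd.png

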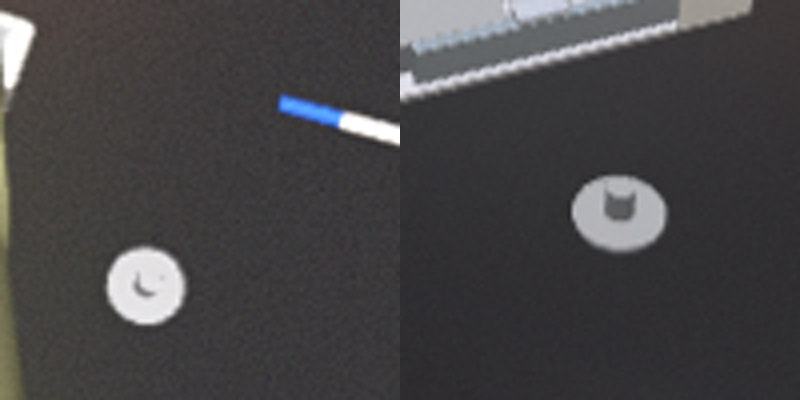

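```bash
cat >> h.py <<'E'
def near(xy,r=.08):
    """pot position re-measured near a guess, mean of both views"""
    ps=[o for o in pots() if np.hypot(*(o[3]-xy))<r];print([(o[0],o[3].tolist()) for o in ps]);return np.mean([o[3] for o in ps],0)
def load(guess,ths=np.linspace(-2,2,17)):
    x,y=near(guess);th=best([x,y,.024],ths)
    eoat.command_gripper(.055)
    robot.move_pose([x,y,.15],rot(th)); robot.move_straight([x,y,.024],max_speed=.12);print(S(),round(th,2))
    eoat.command_gripper(.0,30);print(S())
    robot.move_straight([x,y,.30],max_speed=.2);print(S())
    if telemetry.sense()["width"]<.027: print("NO POT");return
    th=best(f3(0,.2),ths)
    robot.move_pose(f3(0,.30),rot(th));robot.move_straight(f3(0,.215),max_speed=.12)
    for z in (.206,.202,.198):
        robot.move_straight(f3(0,z),max_speed=.04);print(S())
        if telemetry.sense()["contact_force"][2]>8: print("CONTACT");return
    robot.hold(.2);eoat.command_gripper(.05);robot.hold(.3)
    robot.move_straight(f3(0,.30),max_speed=.2);print(S())
E
python3 - <<'E'
from h import *
load(np.array([.5745,.235]))
robot.move_pose([.45,.15,.33],rot(-.4))
for o in pots():
    if .4<o[3][0]<.7 and -.45<o[3][1]<.4: print(*o)
t,s=Cam("top"),Cam("side")
cv2.imwrite("pics/p1.png",np.hstack([crop(t,290,190,80,110,5),crop(s,290,180,80,110,5)]))
E
```

```text
[('top', [0.5747, 0.2354]), ('side', [0.574, 0.2345])]
t22.8 pos [0.5751 0.2352 0.0249] F [-0.4  0.2 -0.3] w 0.0550 -1.25
t23.2 pos [0.575  0.2352 0.025 ] F [-0.4  0.2  5.4] w 0.0305
t24.7 pos [0.5738 0.2348 0.2987] F [-1.1 -0.  -0.4] w 0.0305
t26.8 pos [0.6144 0.0318 0.2058] F [-1.6  0.7  0.2] w 0.0307
t27.0 pos [0.6143 0.0318 0.2017] F [-0.5  0.3 -0.2] w 0.0304
t27.3 pos [0.6143 0.0318 0.1977] F [ 0.4  0.3 -0. ] w 0.0304
t28.8 pos [0.614  0.0319 0.2989] F [-0.3 -0.8 -0.3] w 0.0499
top [283.5 313.5] [16, 18, 63] [0.4021 0.153 ]
top [452.5 313.4] [14, 13, 130] [ 0.4445 -0.3555]
side [253.1 236.1] [12, 16, 151] [0.4458 0.2176]
side [378.8 383.5] [15, 20, 236] [ 0.4448 -0.3574]
```

View pics/p1.png

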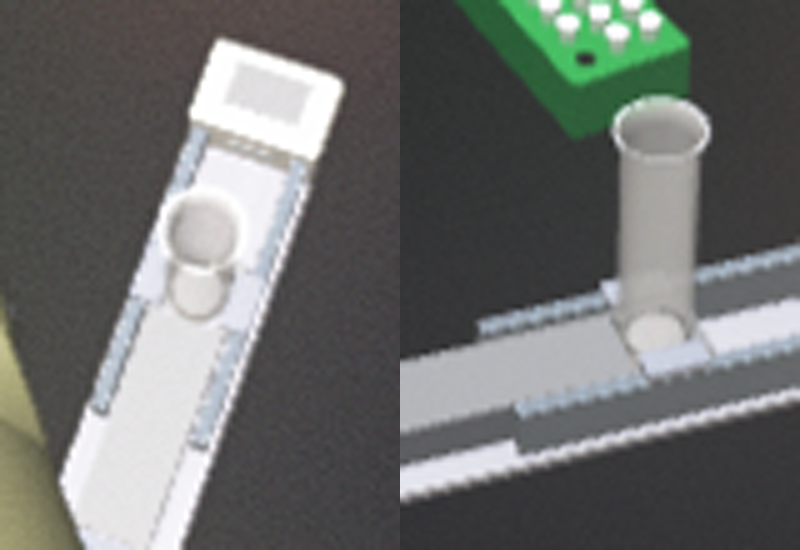

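Pot 1 sits flush in the pocket: its lid shows at the tube's foot in both views. Now the other two.

```bash
python3 - <<'E'
from h import *
robot.move_pose([.55,-.15,.33],rot(-.4))
load(np.array([.4457,.218]))
robot.move_pose([.5,.12,.33],rot(-.4))
load(np.array([.4446,-.3565]))
robot.move_pose([.5,.15,.36],rot(-.4))
for o in pots():
    if .38<o[3][0]<.72 and -.5<o[3][1]<.4: print(*o)
t,s=Cam("top"),Cam("side")
cv2.imwrite("pics/p3.png",np.vstack([np.hstack([crop(t,290,190,80,60,5),crop(s,290,180,80,60,5)]),np.hstack([cv2.resize(t.img,(400,300)),cv2.resize(s.img,(400,300))])]))
E
```

```text
[('top', [0.4458, 0.2184]), ('side', [0.4456, 0.2175])]
t34.1 pos [0.4463 0.2183 0.0247] F [ 0.2 -0.5  0.7] w 0.0551 -0.25
t34.4 pos [0.4463 0.2183 0.0249] F [-0.2 -1.1  6.1] w 0.0305
t36.0 pos [0.4451 0.2177 0.2988] F [ 0.2  0.8 -0.2] w 0.0303
t38.2 pos [0.6144 0.0318 0.2058] F [ 0.1  0.2 -0.5] w 0.0305
t38.4 pos [0.6143 0.0318 0.2017] F [ 0.5 -0.3 -1.8] w 0.0306
t38.7 pos [0.6143 0.0319 0.1977] F [ 0.4  0.  -0.5] w 0.0308
t40.2 pos [0.614  0.0319 0.299 ] F [ 0.3  0.7 -0. ] w 0.0502
[('top', [0.4445, -0.3556]), ('side', [0.4448, -0.3574])]
t44.2 pos [ 0.4452 -0.357   0.0248] F [ 0.5 -0.7 -0.1] w 0.0551 -1.0
t44.5 pos [ 0.4452 -0.3568  0.0249] F [-0.2  0.9  5.2] w 0.0304
t46.1 pos [ 0.4442 -0.3561  0.2989] F [-0.2 -0.2 -0.7] w 0.0304
t48.9 pos [0.6144 0.0319 0.2058] F [0.3 0.3 0. ] w 0.0305
t49.1 pos [0.6143 0.0319 0.2017] F [-0.2  0.3 -0.2] w 0.0303
t49.4 pos [0.6143 0.0318 0.1977] F [ 0.2  1.2 -0.2] w 0.0305
t50.9 pos [0.614  0.0319 0.299 ] F [ 0.4  0.4 -0.4] w 0.0500
```

View pics/p3.png

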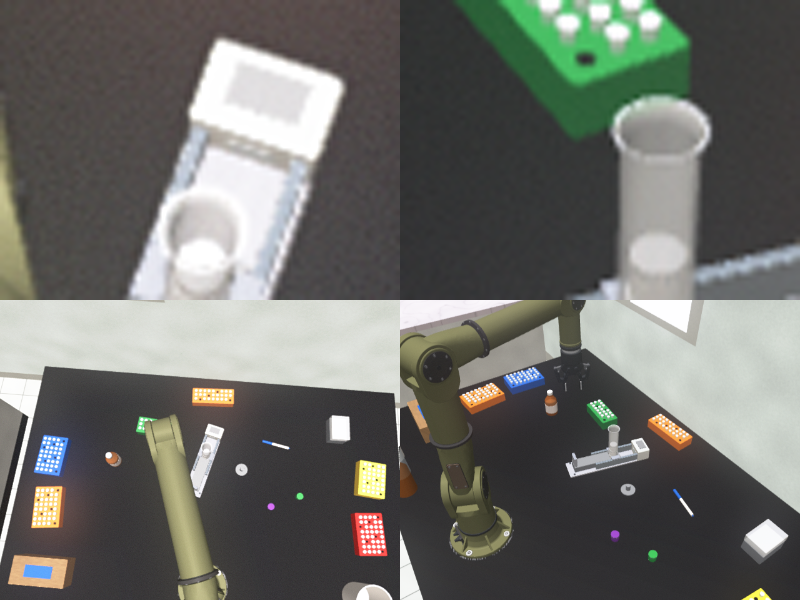

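Three lids are stacked in the tube, and no white pots remain on the bench. Now the cap goes back on.

```bash
python3 - <<'E'
from h import *
s=Cam("side");print("top lid on axis?",s.ray((341,230.6),.098))
c=[.56,-.15];th=best(c+[.05],[YAW,YAW+.5,YAW-.5])
eoat.command_gripper(.055)
robot.move_pose(c+[.25],rot(th));robot.move_straight(c+[.0303],max_speed=.12)
eoat.command_gripper(0,40);print(S())
robot.move_straight(c+[.30],max_speed=.15);print(S())
th=best(f3(0,.2),[YAW,YAW+.5,YAW-.5])
robot.move_pose(f3(0,.30),rot(th));robot.move_straight(f3(0,.225),max_speed=.1);print(S())
for z in(.215,.210,.207,.205,.204,.203,.202,.201):
    robot.move_straight(f3(0,z),max_speed=.03);print(S())
    if telemetry.sense()["contact_force"][2]>3.: break
robot.hold(.2);eoat.command_gripper(.05);print(S())
robot.move_straight(f3(0,.30),max_speed=.2)
robot.move_pose([.47,.15,.33],rot(th))
t,s=Cam("top"),Cam("side")
cv2.imwrite("pics/capon.png",np.hstack([crop(t,290,190,80,110,5),crop(s,290,165,80,110,5)]))
E
```

```text
top lid on axis? [0.61430318 0.03123719 0.098     ]
t55.7 pos [ 0.5603 -0.1501  0.0307] F [ 0.7 -0.8  1.8] w 0.0161
t57.6 pos [ 0.5597 -0.1498  0.2992] F [ 0.1 -0.5 -1.1] w 0.0165
t59.3 pos [0.6149 0.0316 0.2256] F [-0.1 -0.1 -1.2] w 0.0161
t59.8 pos [0.6144 0.0318 0.2149] F [ 0.3  0.9 -1.4] w 0.0164
t60.1 pos [0.6143 0.0318 0.2097] F [-0.1 -0.2 -1.2] w 0.0164
t60.4 pos [0.6144 0.0318 0.2068] F [-0.2 -0.4 -1. ] w 0.0164
t60.6 pos [0.6144 0.0318 0.2049] F [ 0.6  0.3 -0.1] w 0.0163
t60.9 pos [0.6145 0.0318 0.204 ] F [-0.8 -0.1 -0.6] w 0.0161
t61.1 pos [0.6145 0.0318 0.2029] F [ 0.1 -1.  -0.4] w 0.0161
t61.4 pos [0.6146 0.0318 0.2026] F [-1.3  0.5  3.8] w 0.0167
t62.0 pos [0.6144 0.0318 0.2018] F [ 0.3  1.  -0.4] w 0.0500
```

View pics/capon.png

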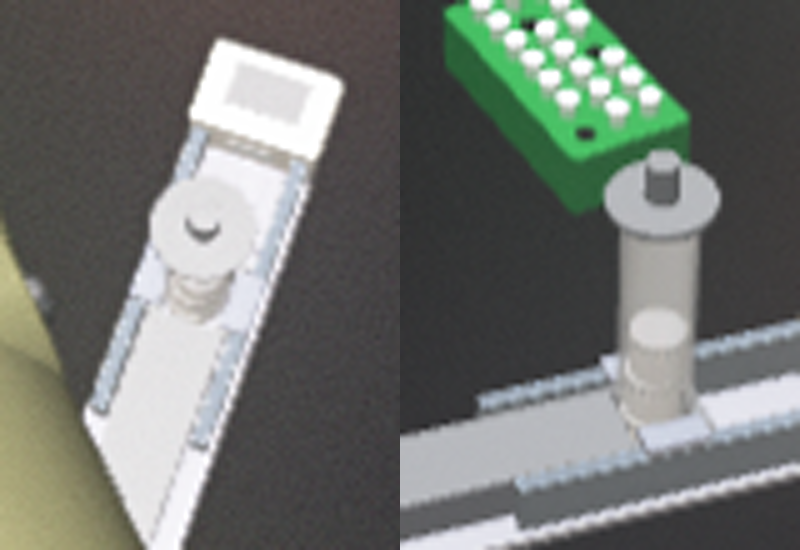

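Cap is seated square. Pushing the shuttle forward.

```bash
python3 - <<'E'
from h import *
p=f3(-.173,.055);th=best(p,[YAW,YAW+np.pi,YAW-np.pi])
eoat.command_gripper(.06)
robot.move_pose(f3(-.173,.2),rot(th));robot.move_straight(p,max_speed=.12)
eoat.command_gripper(0,40);print(S())
for d in(-.15,-.125,-.121,-.119,-.1175,-.116,-.1145):
    robot.move_straight(f3(d,.055),max_speed=.03);print(S())
    F=np.dot(telemetry.sense()["contact_force"][:2],FX)
    if abs(F)>(10 if d>-.122 else 20): print("F",F);break
eoat.command_gripper(.06);print(S())
p=telemetry.sense()["tool_pos"];robot.move_straight([p[0],p[1],.2],max_speed=.2)
robot.move_pose([.47,.25,.33],rot(th))
t,s=Cam("top"),Cam("side")
cv2.imwrite("pics/end.png",np.vstack([np.hstack([crop(t,290,190,80,60,5),crop(s,300,190,100,75,4)]),np.hstack([crop(t,270,220,100,75,4),cv2.resize(s.img,(400,300))])]))
E
```

```text
t66.4 pos [0.4478 0.077  0.0553] F [-0.8 -0.1  2.7] w 0.0111
t67.3 pos [0.4696 0.0711 0.0553] F [-2.6 -0.1  6.3] w 0.0116
t68.3 pos [0.4942 0.0646 0.0553] F [-0.5  0.8  4.6] w 0.0114
t68.5 pos [0.4982 0.0635 0.0553] F [-0.2 -0.5  4.6] w 0.0114
t68.8 pos [0.4999 0.063  0.0553] F [0.1 0.4 5.3] w 0.0116
t69.0 pos [0.5008 0.0628 0.0553] F [-3.5  0.6  8.8] w 0.0111
t69.3 pos [0.5008 0.0627 0.0552] F [-8.1  2.1 13.7] w 0.0115
t69.5 pos [0.5008 0.0628 0.0552] F [-15.    2.6  20.4] w 0.0114
F -15.168090773779394
t70.1 pos [0.5039 0.0615 0.0549] F [ 0.1  0.3 -0.1] w 0.0597
```

View pics/end.png

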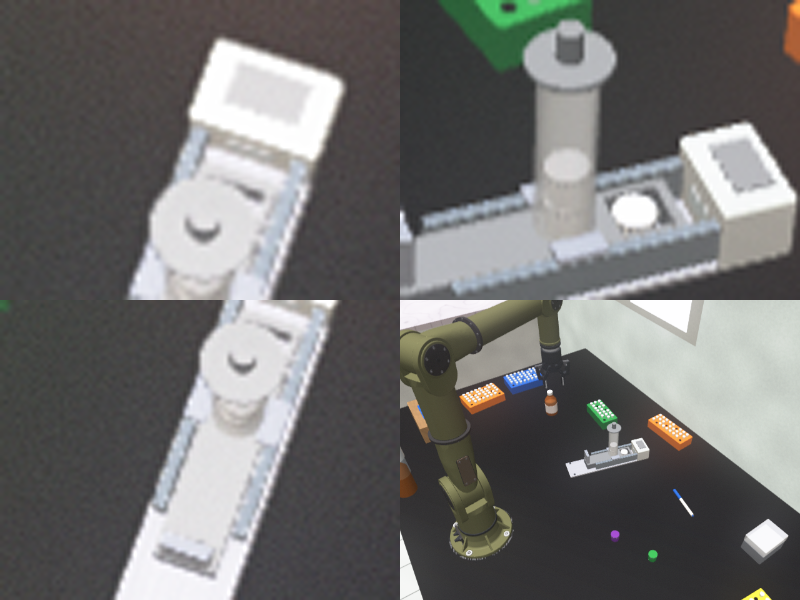

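```bash
python3 -c "
from h import *
workorder.sign_off();robot.hold(1.2);print(S())"
```

```text
the job is handed in; nothing more can be done
the job is handed in; nothing more can be done
```

The feeder is loaded and the job is handed in, at about 72 s of the 210 s allowed. In the order asked, I:
1. pulled the shuttle back to its stop;
2. stood the cap on the bench;
3. loaded the three white pots, the only ones in this run, and left the green and purple ones alone;
4. put the cap back on;
5. pushed the shuttle forward to its stop.

My last checks agreed with the task, and none failed or disagreed:
- **Shuttle:** it moved 55 mm between the two stops, and about 15 N built up against each one.
- **Pots:** before the push, the top lid of the stack sat on the tube's axis at the height of three pots. The final picture shows one pot upright in the pocket at the reader and the other two in the tube.
- **Cap:** it seated at the same height as at the start and looks square on the tube.
- **Other items:** the rack, bottle and pen appear where they were, judged by eye in the final pictures only. I saw no pot get knocked aside.

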